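Turn a lino block face down onto the paper

TASK

The large rectangular lino block lies carved face up on the low plywood bench, near its left end as the robot sees it. Slide it flat towards that end until it sticks out past the edge by a good two centimetres, take hold of it there, turn it over and lay it carved face down on the sheet of paper, wholly on it and roughly square. Do not drop it, let go at the end, and leave the small block and the ink jar where they are.

Things in the scene. Friction and masses are not known exactly. Their poses are not given: they have to be found in the camera images.
- lino_block: Large block: rigid plate 130 x 100 x 12 mm (x, y, z), 0.13 kg; pale plywood back, dark lino face carved with a leaf. Origin: centre of the back. z points out of the carved face (up at the start); y, along the 100 mm side, at the start points to the bench end to slide past (within 7 degrees of the bench's y). Too wide to span with a gripper; tips off if half overhangs.
- bench: Low fixed bench, plywood top 300 (x) x 440 (y) x 18 mm, its upper face 100 mm above the table; supports are set in 60 mm from the +y end, leaving free space below the overhang. Origin: centre of its underside, at table height. +y points to the robot's left (within 15 degrees); the edge to slide past is the 300 mm end edge at y = +220 mm.
- sheet: Blank white sheet of paper fixed flat on the bench top, 180 mm (x) x 150 mm (y), practically without thickness (0.6 mm); origin at its centre, z up. It lies further in on the bench than the large block, its sides parallel to the bench's to within 5 degrees.
- small_block: Bystander: a small square block of the same plywood and lino, 65 x 65 x 12 mm, carved with a star, near the right-hand end of the bench, beyond the sheet. Origin: centre of its underside. Stays put.
- ink_jar: Bystander: a low round ink jar, 52 mm across and 45 mm tall, near the right-hand end of the bench, beyond the sheet. Origin: centre of its underside. Stays put.
Mind the look-alikes: they are no part of the job. Leave any orange or pink look-alike of the lino_block alone.

How it is judged:
On the way:
1. the large block, still flat and face up on the bench, sticks out past the +y end edge by 15 mm or more (y of lino_block in the frame of bench above 0.185 m and angle between lino_block's own z axis and vertical below 0.15 rad and contact force between lino_block and bench above 0.1 N), for 0.2 s.
At the end, for the whole second after the job is handed in: The large block rests released, flat and carved face down on the sheet, its centre within 28 mm of the sheet's centre along each side and its long side within 20 degrees of the sheet's; the small block and ink jar are within 30 mm of their starts (angle between lino_block's own z axis and vertical above 3 rad and x of lino_block in the frame of sheet between -0.028 and 0.028 m and y of lino_block in the frame of sheet between -0.028 and 0.028 m and z of lino_block in the frame of sheet below 0.018 m and angle between the x axis of lino_block and the x axis of sheet, either way round below 0.35 rad and linear speed of lino_block below 0.02 m/s and distance of each of small_block, ink_jar from where it was at the start of the episode below 0.03 m); the robot touches nothing.
It fails at once if the large block falls off the bench (its origin less than 70 mm above the table) (height (world z) of lino_block below 0.07 m).
It fails at once if the large block is dropped (moves faster than 1.2 m/s) (linear speed of lino_block above 1.2 m/s).
It fails at once if the small block is shoved by more than 30 mm (distance of small_block from where it was at the start of the episode above 0.03 m).
It fails at once if the ink jar is shoved by more than 30 mm or tipped over (distance of ink_jar from where it was at the start of the episode above 0.03 m or angle between ink_jar's own z axis and vertical above 0.6 rad).
It also fails if it takes over 54 s, if anything falls off the work surface, if the arm or the gripper's body presses on something with over 40 N, if the wrist force passes 120 N, or if a joint passes its speed limit or range.

ROBOT

A 6-joint arm with a two-finger parallel gripper is mounted at the origin on the work surface. World frame = base frame: x ahead of the robot, y to its left, z up, the work surface at z = 0. Lengths are in m, angles in rad, forces in N, time in s.
With the tool pointing down it reaches from about 0.325 to 0.875 m from the base axis. Payload 4.4 kg.
Tool frame: the origin (TCP) lies between the finger pads; the fingertips stand 17 mm ahead of it and the grasp point (between the pads) lies 2 mm behind it; z points along the fingers, y is the line along which they close (so a half turn about z gives the same grasp; the last joint's range is limited). The gripper opens to 85 mm and grips with 20 to 120 N. Pads are 22 mm wide; open, the fingers measure 114 mm over their backs; the gripper's body (76 mm by 85 mm) begins 54 mm behind the grasp point. The pads swing forward as they close: fully open they stand 13 mm farther back than shut.
Start: joints at [-0.15, 0.207, 1.542, -0, 1.393, -0.15], TCP at [0.575, -0, 0.248] pointing down, gripper open.
Joint ranges: [-2.73, 2.73], [-0.86, 2.22], [0.23, 2.46], [-1.11, 4.25], [0.08, 2.63], [-2.82, 2.82]. Speed limits (rad/s): [2.79, 2.79, 3.14, 3.14, 3.14, 3.14].

INTERFACE

Orientations are given as a 3x3 rotation matrix whose columns are the frame's x, y, z axes.
In Python, from plant import robot gives the robot as it stands.
- The arm moves only by the tool arm_command, never from a script. Its argument "steps" is a list of rows, each a list of 6 numbers: the shift along the tool's x, y, z in mm, then the turn, a rotation vector about the tool's x, y, z in degrees. A call has 1 to 20 rows; each row is the pose to reach, as a shift and turn from the pose commanded when the call began, along the tool's axes at that moment; what a row does not reach only later rows make up. A row lasts 1/12 s, in which the tool goes at most 41.7 mm and 7.16 degrees, less where a joint would pass 70% of its speed; a pose out of reach is approached as far as the arm can. A call with a gripper value outside its range is refused whole. "jaw" is the finger opening in mm, from 0 to 85.4, set as the call begins (left out, the last holds). The fingers move at their own pace and stop on an object; "force" is the grip in N (left out, the last holds). Time passes only in rows, so rows that repeat a pose let the fingers close. It gives the time, the measured TCP pose, the force, the opening and the grip force at its end, in the units of the state.
- robot.get_obs(): the state, without advancing time (a new reading comes with each control period).
- robot.grab_frame(name): name is "scene" or "side" or "wrist"; returns the picture (384x512x3 uint8, red, green, blue); there is no depth.
- robot.camera_model(name): a dict with "mtx" (3x3 intrinsics, pixels), "k1" (the pictures are not rectified: a ray, as slopes to the right and down, at radius r is drawn at 1 + k1 r^2 times it, then the intrinsics apply), "camera_from_world" (4x4, takes a point from world to camera coordinates). Camera axes: x right, y down, z forward; pixel columns grow to the right and rows downward; lengths in m; the calibration is good to about 2 mm. A picture is of the moment at which its call begins: read the wrist's pose just before it. camera_model takes no time and is no camera call; for the wrist camera it gives the pose at the moment of the call.
- robot.close_job(): hands the job in; it is judged then, once.
The state is a dict: "time_s": time; "joint_positions": joint angles; "qd": joint speeds; "tau": joint torques, N m; "tool_pos": TCP position; "eef_rot": TCP orientation; "ft_force": force on the tool from outside, world axes, zero at the start; "moment": the same for the moment, N m; "width": finger opening in m; "grasp_force": force on a finger pad.
Only numpy, scipy, OpenCV 4.12 (cv2) and the standard library are available. Lean on these libraries where they do the work, as an engineer would, in place of code of your own. Each camera call takes 0.05 s, during which the arm holds its last target. There are 200 camera calls.

## Working session

There is one attempt and no reset: what is moved stays moved. The work goes in short steps, Python scripts to look and compute and a tool call to move; the robot and the scene stay as the last step left them, time stands still between calls to the robot, and variables do not carry over. Pictures are saved under pics/ and viewed, at most 10 in all, crops included, and the job is handed in when it is done.

Besides the shell and the picture viewer there is one more tool, called after "Request:" as name(argument=value, ...), one argument or row to a line, values as JSON. arm_command: Moves the arm, as the interface text tells. Its arguments: {"type":"object","properties":{"steps":{"type":"array"},"jaw":{"type":"number"},"force":{"type":"number"}},"required":["steps"]}

```bash
mkdir -p pics
cat > h.py <<'E'
import numpy as np, cv2
from plant import robot
def snap(n,f):
    m=robot.camera_model(n); im=robot.grab_frame(n); cv2.imwrite('pics/'+f,cv2.cvtColor(np.asarray(im),cv2.COLOR_RGB2BGR)); np.savez('pics/'+f+'.npz',**{k:np.array(m[k]) for k in('mtx','k1','camera_from_world')}); return im
def w(f,px,z):
    m=np.load('pics/'+f+'.npz'); K=m['mtx'];k=float(m['k1']);T=m['camera_from_world']
    d=cv2.undistortPoints(np.array(px,float).reshape(-1,1,2),K,np.array([k,0,0,0.]))[:,0]
    R=T[:3,:3];c=-R.T@T[:3,3]; r=np.c_[d,np.ones(len(d))]@R
    return c+r*((z-c[2])/r[:,2])[:,None]
def p(f,X):
    m=np.load('pics/'+f+'.npz');T=m['camera_from_world'];X=np.atleast_2d(X)
    Y=X@T[:3,:3].T+T[:3,3];s=Y[:,:2]/Y[:,2:];s=s*(1+float(m['k1'])*(s**2).sum(1,keepdims=True));return s@m['mtx'][:2,:2].T+m['mtx'][:2,2]
E
python3 -c "
from h import *
a=snap('scene','s0.png');b=snap('side','d0.png')
cv2.imwrite('pics/a.png',cv2.resize(cv2.imread('pics/s0.png'),(800,600)));cv2.imwrite('pics/b.png',cv2.resize(cv2.imread('pics/d0.png'),(800,600)))
print(robot.get_obs())
for n in('scene','side'):
  T=np.array(robot.camera_model(n)['camera_from_world']);print(n,-T[:3,:3].T@T[:3,3],T[2,:3])
"
```

```text
{'time_s': 0.1, 'joint_positions': array([-1.50479637e-01,  2.07344499e-01,  1.54283005e+00, -1.07999615e-06,
        1.39349027e+00, -1.50490861e-01]), 'qd': array([-0.00209651, -0.00215457, -0.00455322,  0.00094288,  0.00257194,
        0.00048856]), 'tau': array([-6.50861111e-04, -3.84093010e+01, -2.92548752e+01, -2.51638894e-04,
        4.84987657e-03,  7.72491080e-05]), 'tool_pos': array([5.74347724e-01, 9.89743719e-05, 2.47227327e-01]), 'eef_rot': array([[-1.10986340e-05,  9.99997901e-01, -2.04890485e-03],
       [ 9.99999952e-01,  1.17329821e-05,  3.09591716e-04],
       [ 3.09615106e-04, -2.04890132e-03, -9.99997853e-01]]), 'ft_force': array([-0.93890246,  0.03666593, -0.22116967]), 'moment': array([-0.00138224,  0.01552251,  0.00564146]), 'grasp_force': 0.0, 'width': 0.08539054643059875}
scene [ 1.26423126 -0.00492203  0.85664839] [-0.64921319 -0.01378716 -0.76048153]
side [0.61059913 0.44823578 0.6490481 ] [ 0.06579899 -0.62986495 -0.77391255]
```

View pics/a.png

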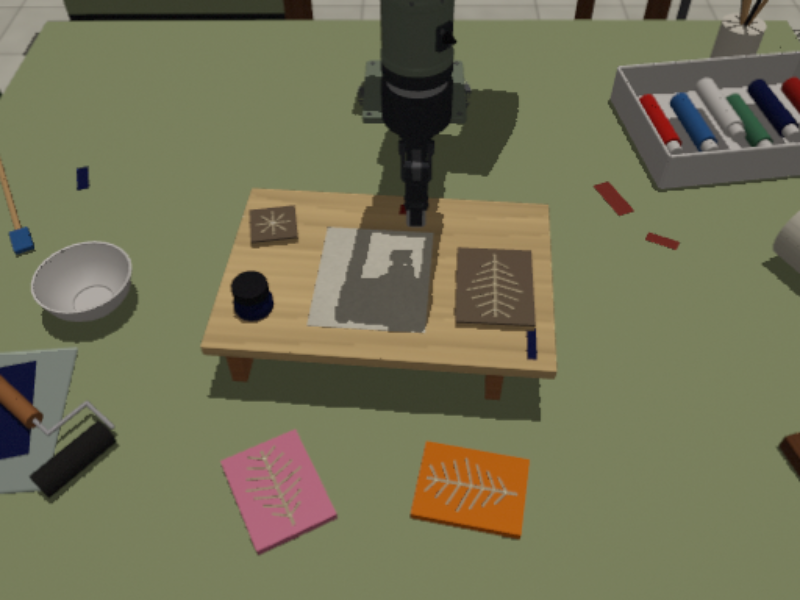

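View pics/b.png

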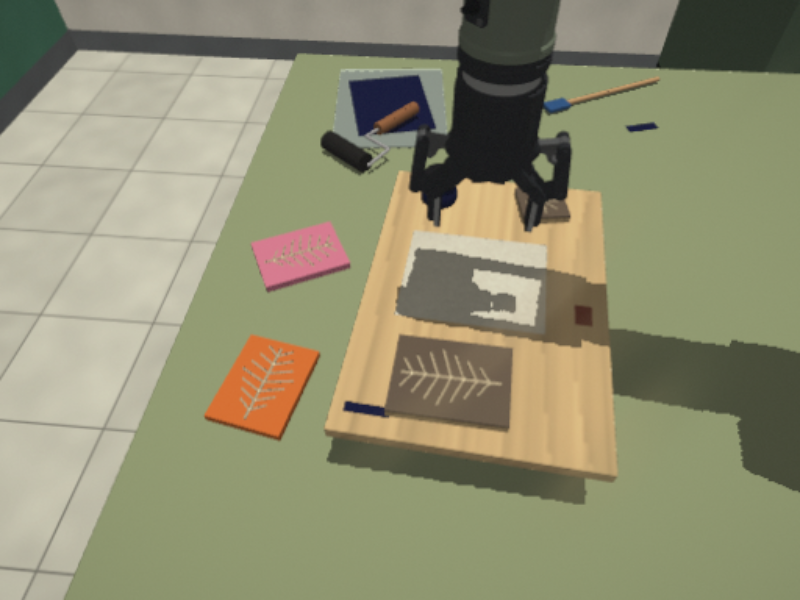

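The scene view shows the brown leaf block on the bench at (495,287), the star block at (273,224), the jar at (252,292) and the paper at (373,278). The leaf-carved candidates are brown (495,287), pink (278,490) and orange (470,488). Brown is the one, because it is dark lino on the bench near the robot's left end. I'll confirm that in enlarged crops.

```bash
python3 -c "
import cv2
a=cv2.imread('pics/s0.png')[115:245,185:365];cv2.imwrite('pics/a2.png',cv2.resize(a,None,fx=4.4,fy=4.4,interpolation=cv2.INTER_CUBIC))
b=cv2.imread('pics/d0.png')[140:310,200:400];cv2.imwrite('pics/b2.png',cv2.resize(b,None,fx=3.5,fy=3.5,interpolation=cv2.INTER_CUBIC))
"
```

```text
(no output)
```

View pics/a2.png

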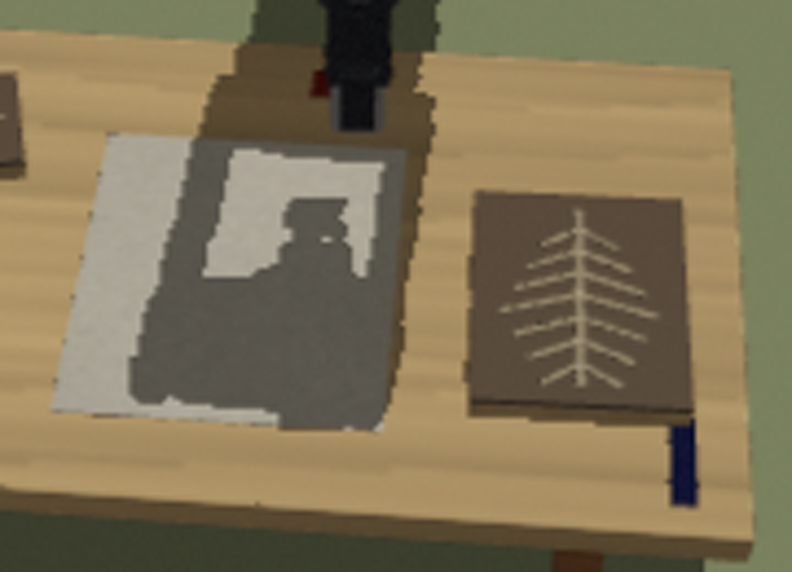

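View pics/b2.png

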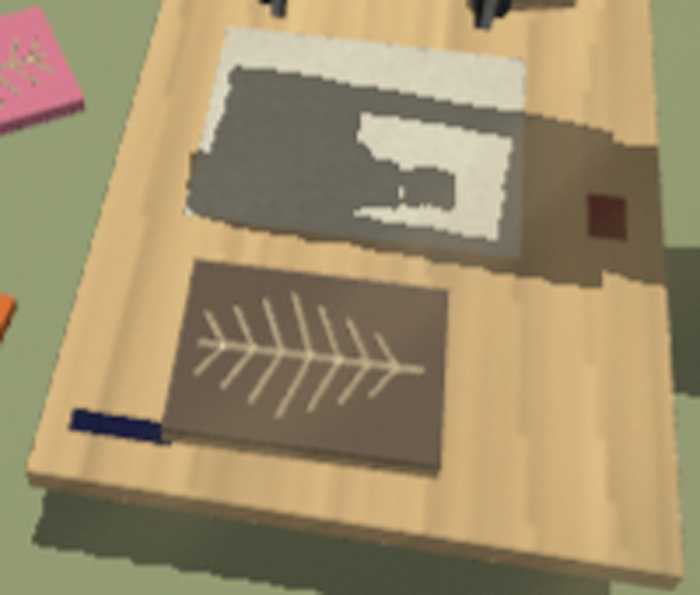

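Both crops confirm it: a brown leaf block, plain white paper, and the free bench end. The block's corners in the scene crop are about (474,191), (683,199), (692,410) and (468,402).

```bash
python3 -c "
from h import *
np.set_printoptions(precision=4,suppress=True)
S=lambda l:np.array(l)/4.4+[185,115]-.4
D=lambda l:np.array(l)/3.5+[200,140]-.4
def an(n,q):
  c=q.mean(0); e=q-np.roll(q,-1,0); print(n,'c',c,'sides',np.linalg.norm(e,axis=1),'ang',np.degrees(np.arctan2(e[:,1],e[:,0])));print(q[:,:2].tolist())
an('blkS',w('s0.png',S([(474,191),(683,199),(692,410),(468,402)]),.112))
an('blkD',w('d0.png',D([(196,260),(448,291),(437,470),(165,433)]),.112))
an('shS',w('s0.png',S([(108,133),(406,150),(382,431),(52,410)]),.1006))
an('shD',w('d0.png',D([(230,27),(524,62),(520,258),(187,213)]),.1006))
an('bS',w('s0.png',S([(731,69),(752,540)]),.1))
an('bD',w('d0.png',D([(30,473),(680,578)]),.1))
"
```

```text
blkS c [0.5945 0.104  0.112 ] sides [0.1003 0.1306 0.0988 0.1315] ang [-92.8498 176.072   87.6476  -3.249 ]
[[0.5265840486492256, 0.05803815984687645], [0.5315711542619714, 0.1582225792674783], [0.6619127590484217, 0.149272813957155], [0.657858678230252, 0.05058603050471418]]
blkD c [0.5948 0.1049 0.112 ] sides [0.1288 0.1011 0.1258 0.1013] ang [ -3.3204 -94.0367 176.7686  87.6103]
[[0.6562320631081237, 0.05066663130261673], [0.5276911919084483, 0.058124184888391495], [0.5348079612975791, 0.1589708726655581], [0.6604557509380544, 0.15187706692595854]]
shS c [ 0.5703 -0.0551  0.1006] sides [0.1501 0.1792 0.1486 0.1796] ang [-94.478  175.6597  85.6645  -3.8491]
[[0.4749945547556317, -0.12352637385220508], [0.4867176736825739, 0.026164654373742727], [0.6654138266028852, 0.012601987305649834], [0.6541794563439456, -0.1355822139331638]]
shD c [ 0.5713 -0.0557  0.1006] sides [0.1776 0.1477 0.1779 0.148 ] ang [ -4.5669 -94.0611 175.5497  85.814 ]
[[0.6544495705844138, -0.13648219161320418], [0.47746056938081394, -0.12234495453581817], [0.48791916366555194, 0.024961445326301013], [0.6652554281762953, 0.011159400075688719]]
bS c [0.5746 0.1825 0.1   ] sides [0.2988 0.2988] ang [175.2325  -4.7675]
[[0.4256882625381804, 0.1949555498104114], [0.7234826424206287, 0.1701193368967909]]
bD c [0.5749 0.1835 0.1   ] sides [0.2947 0.2947] ang [ -4.4536 175.5464]
[[0.721780906189382, 0.17205126089319212], [0.42792424705047427, 0.1949386258745313]]
```

Request:
arm_command(
  steps=[
    [28,20,30,0,0,3.5],
    [28,20,70,0,0,3.5],
    [28,20,105,0,0,3.5],
    [28,20,122,0,0,3.5],
    [28,20,122,0,0,3.5],
    [28,20,122,0,0,3.5],
  ],
  jaw=85,
)

```text
time_s: 0.6
tool_pos: [0.5938, 0.0281, 0.1248]
eef_rot: [[0.061, 0.998, -0.004], [0.998, -0.061, 0.0], [0.0, -0.004, -1.0]]
ft_force: [1.7, 0.4, 1.5]
width: 0.085
grasp_force: 0.0
```

```bash
python3 -c "
from h import *
snap('side','d1.png');b=cv2.imread('pics/d1.png')[120:310,180:420];cv2.imwrite('pics/b3.png',cv2.resize(b,None,fx=3,fy=3,interpolation=cv2.INTER_CUBIC))
o=robot.get_obs();print(o['tool_pos'],o['ft_force'],o['joint_positions'])
"
```

```text
[0.59551665 0.02790286 0.12687378] [ 0.07914586 -0.27437383  1.45442244] [-9.82790685e-02  3.72840440e-01  1.59640052e+00  3.12887015e-06
  1.17164558e+00 -3.71273913e-02]
```

View pics/b3.png

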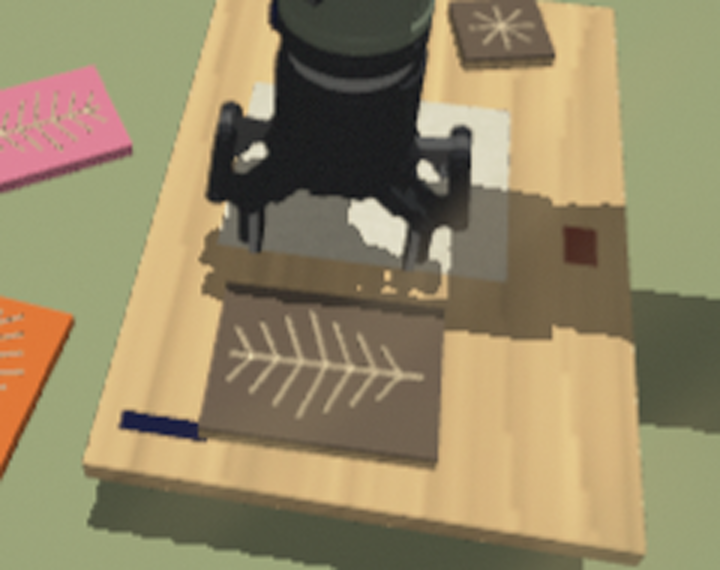

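The open fingers at (250,240) and (412,260) are centred behind the block and clear of it. I'll lower them until they almost touch the bench.

Request:
arm_command(
  steps=[
    [0,0,6,0,0,0],
    [0,0,12,0,0,0],
    [0,0,14,0,0,0],
    [0,0,16,0,0,0],
    [0,0,16,0,0,0],
  ],
)

```text
time_s: 1.07
tool_pos: [0.5949, 0.0279, 0.1102]
eef_rot: [[0.061, 0.998, -0.0], [0.998, -0.061, -0.0], [-0.0, -0.0, -1.0]]
ft_force: [-0.6, -0.4, -0.2]
width: 0.085
grasp_force: 0.0
```

Request:
arm_command(
  steps=[
    [3,0,2,0,0,0],
    [8,0,2,0,0,0],
    [12,0,2,0,0,0],
    [15,0,2,0,0,0],
    [18,0,2,0,0,0],
    [22,0,2,0,0,0],
    [26,0,2,0,0,0],
    [30,0,2,0,0,0],
    [34,0,2,0,0,0],
    [38,0,2,0,0,0],
    [42,0,2,0,0,0],
    [46,0,2,0,0,0],
    [50,0,2,0,0,0],
    [54,0,2,0,0,0],
    [57,0,2,0,0,0],
    [60,0,2,0,0,0],
    [60,0,2,0,0,0],
    [60,0,2,0,0,0],
  ],
)

```text
time_s: 2.57
tool_pos: [0.5985, 0.0884, 0.1081]
eef_rot: [[0.061, 0.998, -0.0], [0.998, -0.061, 0.001], [0.001, -0.0, -1.0]]
ft_force: [0.6, -0.5, 0.3]
width: 0.0853
grasp_force: 0.0
```

```bash
python3 -c "
from h import *
snap('side','d2.png');b=cv2.imread('pics/d2.png')[120:320,180:420];cv2.imwrite('pics/b4.png',cv2.resize(b,None,fx=3,fy=3,interpolation=cv2.INTER_CUBIC))
o=robot.get_obs();print(o['tool_pos'],o['ft_force'],o['joint_positions'])
"
```

```text
[0.59846555 0.08821903 0.10809116] [-0.1296657  -0.1587378   0.29938174] [3.11798194e-03 4.13609437e-01 1.58342994e+00 5.60412616e-04
 1.14497859e+00 6.38540986e-02]
```

View pics/b4.png

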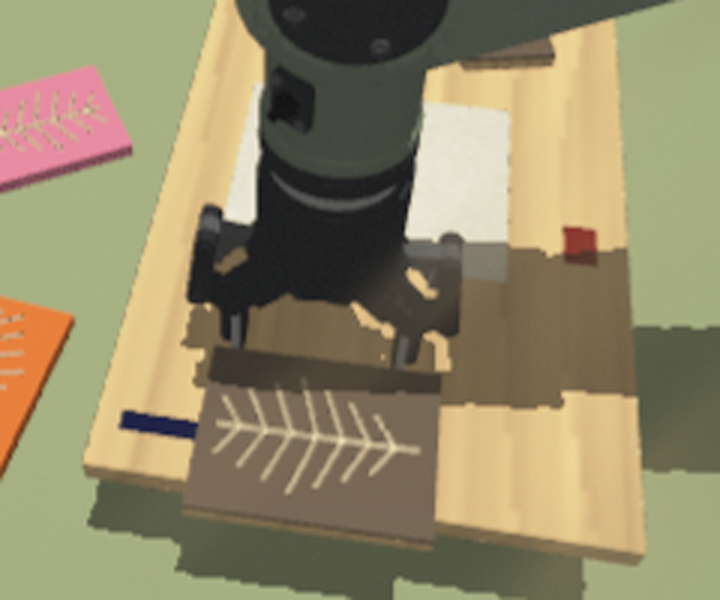

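The block now overhangs the bench end; its front edge runs from (183,511) to (434,543). I'll measure it.

```bash
python3 -c "
from h import *
q=w('d2.png',np.array([(183,511),(434,543),(441,378),(214,349)])/3+[180,120]-.4,.112);print(q,q.mean(0))
n=np.array([.08,.997]);print((q[:,:2]-[.575,.183])@n)
"
```

```text
[[0.66453233 0.19896315 0.112     ]
 [0.53583269 0.20404042 0.112     ]
 [0.53036742 0.10567659 0.112     ]
 [0.65944792 0.09844489 0.112     ]] [0.59754509 0.15178126 0.112     ]
[ 0.02307784  0.01784391 -0.08066205 -0.07754561]
```

Request:
arm_command(
  steps=[
    [3,0,0,0,0,0],
    [6,0,0,0,0,0],
    [7,0,0,0,0,0],
    [7,0,0,0,0,0],
    [7,0,0,0,0,0],
    [0,0,0,0,0,0],
    [-15,0,-2,0,0,0],
    [-15,0,-40,0,0,0],
    [0,0,-80,0,0,0],
    [30,0,-120,0,0,0],
    [70,0,-160,0,0,0],
    [110,0,-190,0,0,0],
    [150,0,-200,0,0,0],
    [190,0,-210,0,0,0],
    [220,0,-210,0,0,0],
    [220,0,-210,0,0,0],
  ],
)

```text
time_s: 3.95
tool_pos: [0.6122, 0.3123, 0.3207]
eef_rot: [[0.057, 0.998, 0.004], [0.998, -0.057, 0.004], [0.004, 0.003, -1.0]]
ft_force: [0.0, -2.0, -0.3]
width: 0.0853
grasp_force: 0.0
```

```bash
python3 -c "
from h import *
o=robot.get_obs();print(o['tool_pos'],o['ft_force'],o['joint_positions'])
snap('scene','s3.png');b=cv2.imread('pics/s3.png')[100:300,200:420];cv2.imwrite('pics/a3.png',cv2.resize(b,None,fx=3,fy=3,interpolation=cv2.INTER_CUBIC))
"
```

```text
[0.61216428 0.31230547 0.32071666] [ 0.01223087 -2.03789708 -0.30800706] [0.3449055  0.40306918 1.14261302 0.00246041 1.59113095 0.4022089 ]
```

View pics/a3.png

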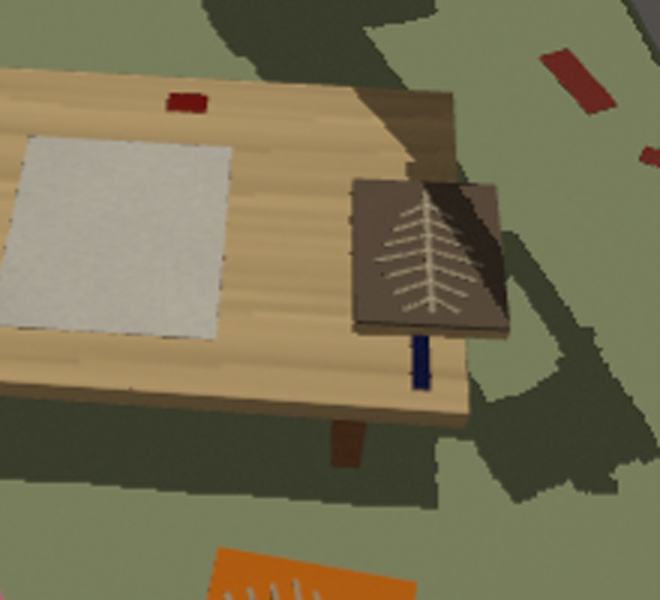

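The block at about (425,255) overhangs the bench end, and the corners in the crop are (354,180), (496,185), (509,330) and (353,322). Next I'll measure it and test the wrist tilt.

Request:
arm_command(
  steps=[
    [0,0,0,0,-7,0],
    [0,0,0,0,-14,0],
    [0,0,0,0,-21,0],
    [0,0,0,0,-28,0],
    [0,0,0,0,-30,0],
    [0,0,0,0,-30,0],
  ],
)

```text
time_s: 4.5
tool_pos: [0.6113, 0.3086, 0.3148]
eef_rot: [[0.048, 0.998, -0.034], [0.863, -0.058, -0.502], [-0.503, -0.005, -0.864]]
ft_force: [0.2, -0.3, -0.4]
width: 0.0848
grasp_force: 0.0
```

```bash
python3 -c "
from h import *
np.set_printoptions(precision=4,suppress=True)
q=w('s3.png',np.array([(354,180),(496,185),(509,330),(353,322)])/3+[200,100]-.4,.112);print(q,q.mean(0))
n=np.array([.08,.997]);print((q[:,:2]-[.575,.183])@n, np.linalg.norm(q-np.roll(q,1,0),axis=1))
o=robot.get_obs();print(o['tool_pos'],o['eef_rot'],o['joint_positions'])
"
```

```text
[[0.5311 0.1113 0.112 ]
 [0.5356 0.2107 0.112 ]
 [0.6662 0.2018 0.112 ]
 [0.66   0.1017 0.112 ]] [0.5982 0.1564 0.112 ]
[-0.075   0.0244  0.026  -0.0743] [0.1293 0.0995 0.1309 0.1003]
[0.6113 0.3086 0.3148] [[ 0.0481  0.9983 -0.0336]
 [ 0.8631 -0.0585 -0.5016]
 [-0.5027 -0.0048 -0.8644]] [ 0.524   0.6224  0.9184 -0.454   1.8816  0.5021]
```

```bash
cat > kin.py <<'E'
import numpy as np
from scipy.spatial.transform import Rotation as Ro
from scipy.optimize import least_squares
rz=lambda a:Ro.from_euler('z',a).as_matrix(); ry=lambda a:Ro.from_euler('y',a).as_matrix()
Q=np.array([[-.1504796,.2073445,1.54283,0,1.39349,-.15049],[-.0982791,.3728404,1.5964005,0,1.1716456,-.0371273],[.00311798,.413609,1.58343,.00056,1.1449786,.063854],[.3449055,.4030692,1.142613,.00246,1.591131,.4022089],[.5240,.6224,.9184,-.4540,1.8816,.5021]])
P=np.array([[.5743477,.000099,.2472273],[.5955167,.0279029,.1268738],[.5984656,.088219,.1080912],[.6121643,.3123055,.3207167],[.6113,.3086,.3148]])
RE=np.array([[.0481,.9983,-.0336],[.8631,-.0585,-.5016],[-.5027,-.0048,-.8644]])
def fk(q,v,s4=1,s6=1,C=np.eye(3)):
    h,a2,d4,L,c,e,wv,a1=v
    A=rz(q[0]);B=A@ry(q[1]);F=A@ry(q[1]+q[2]);W=F@rz(s4*q[3]);T=W@ry(q[4])
    p=A@[a1,c,h]+B@[0,0,a2]+F@[e,0,d4]+W@[0,wv,0]+T@[0,0,L]
    return p,T@rz(s6*q[5])@C
def fit(s4=1):
    f=lambda v:np.r_[np.concatenate([fk(q,v,s4)[0]-p for q,p in zip(Q,P)]),1e-3*(v-[.3,.4,.4,.2,.04,0,.04,0])]
    return least_squares(f,[.3,.4,.4,.2,.04,0,.04,0])
E
python3 -c "
from kin import *
np.set_printoptions(precision=4,suppress=True)
for s in(1,-1):
  r=fit(s);print(s,r.x,r.fun[:15]*1e3)
  for s6 in(1,-1):
    C=fk(Q[0],r.x,s,s6)[1].T@np.array([[0,1,0],[1,0,0],[0,0,-1.]]);print(s6,C.round(3).tolist(),(fk(Q[4],r.x,s,s6,C)[1]-RE).round(3).tolist())
"
```

```text
1 [0.2828 0.4549 0.4996 0.299  0.0861 0.0941 0.0001 0.    ] [ 0.0069  0.0007 -0.0034 -0.0001  0.0005  0.0004 -0.0024  0.0013  0.0017
 -0.0119 -0.0028  0.0001  0.0094 -0.0003  0.0012]
1 [[-0.0, -1.0, -0.002], [1.0, -0.0, -0.0], [0.0, -0.002, 1.0]] [[0.0, 0.0, 0.002], [-0.0, 0.001, -0.0], [-0.0, 0.002, 0.0]]
-1 [[0.296, -0.955, -0.002], [0.955, 0.296, 0.0], [0.0, -0.002, 1.0]] [[-0.999, -0.69, 0.001], [-0.58, 0.877, 0.002], [0.375, -0.48, -0.001]]
-1 [-0.0352  0.1524  0.4703 -0.2097 -0.017   0.006   0.0978  0.1018] [ 26.3587  -9.4835 -13.3572  -2.101   -5.2452   1.6023  -9.8302  -5.5015
   6.0436 -45.8783 -22.481   -0.4128  19.0689  36.3908   6.1243]
1 [[-0.0, -1.0, -0.002], [1.0, -0.0, -0.0], [0.0, -0.002, 1.0]] [[-0.085, -0.106, -0.416], [0.1, 0.21, 0.723], [0.768, -0.42, -0.001]]
-1 [[0.296, -0.955, -0.002], [0.955, 0.296, 0.0], [0.0, -0.002, 1.0]] [[-0.918, -0.798, -0.417], [-0.756, 1.027, 0.725], [0.984, 0.151, 0.0]]
```

```bash
cat >> kin.py <<'E'
V=fit().x; C=np.array([[0,-1,0],[1,0,0],[0,0,1.]])
FK=lambda q:fk(q,V,1,1,C)
lo=np.array([-2.73,-.86,.23,-1.11,.08,-2.82]);hi=np.array([2.73,2.22,2.46,4.25,2.63,2.82])
def ik(p,R,seeds=12,q0=None):
    rng=np.random.default_rng(0);best=[]
    f=lambda q:np.r_[(FK(q)[0]-p)*5,(FK(q)[1]-R).ravel()]
    S=[q0] if q0 is not None else []
    for s in S+list(rng.uniform(lo,hi,(seeds,6))):
        r=least_squares(f,np.clip(s,lo+.01,hi-.01),bounds=(lo,hi))
        if r.cost<1e-7 and not any(np.abs(r.x-b).max()<.01 for b in best):best.append(r.x)
    return best
def rot(az,pitch,yup):
    t=np.array([np.cos(pitch)*np.cos(az),np.cos(pitch)*np.sin(az),-np.sin(pitch)])
    y=np.array([np.sin(pitch)*np.cos(az),np.sin(pitch)*np.sin(az),np.cos(pitch)])*yup
    return np.c_[np.cross(y,t),y,t]
E
python3 -c "
from kin import *
np.set_printoptions(precision=3,suppress=True)
a=np.radians(-3.5);bx=np.array([np.cos(a),np.sin(a),0]);by=np.array([-np.sin(a),np.cos(a),0]);c=np.array([.598,.1565,.106])
for s in(-.03,0,.03):
 for psi in range(-60,61,20):
  for yu in(1,-1):
   az=a-np.pi/2+np.radians(psi)
   for b in ik(c+s*bx+.047*by,rot(az,0,yu)):
     print(s,psi,yu,b,'margin',np.minimum(b-lo,hi-b).min().round(2))
"
```

```text
-0.03 -40 1 [ 0.4    1.375  0.559 -0.888  2.6    2.33 ] margin 0.03
-0.03 -40 -1 [ 0.4    1.375  0.559 -0.888  2.6   -0.811] margin 0.03
-0.03 -20 1 [ 0.504  1.269  0.775 -1.036  2.353  2.27 ] margin 0.07
-0.03 -20 -1 [ 0.504  1.269  0.775 -1.036  2.353 -0.872] margin 0.07
0 -20 1 [ 0.486  1.323  0.664 -1.103  2.366  2.187] margin 0.01
0 -20 -1 [ 0.486  1.323  0.664 -1.103  2.366 -0.955] margin 0.01
```

```bash
cat >> kin.py <<'E'
def rv(ax,a):return Ro.from_rotvec(np.array(ax)*a).as_matrix()
A0=np.radians(-3.5);RB=rz(A0);CB=np.array([.598,.1565,.100])
SC=np.array([.571,-.0554,.1006]);SA=np.radians(-4.4)
def grasp(s,psi,pitch=0,yu=1,d=.047):
    R=rot(A0-np.pi/2+np.radians(psi),np.radians(pitch),yu)
    return CB+RB@[s,d,.006],R
def place(g,flip,al,lift=0):
    # block face down, gripped (block +y) edge raised by al (deg), far edge resting; returns tool pose
    p,R=g;G=(R.T@RB,R.T@(CB-p))
    Rf=rz(SA+flip*np.pi)@np.diag([-1.,1,-1])      # flipped about y
    Rt=Rf@rv([1,0,0],np.radians(al)*1)
    piv=SC+rz(SA+flip*np.pi)@[0,-.05,0]           # far (block -y) edge
    # far lower edge in block: (0,-.05,.012)
    o=piv-Rt@[0,-.05,.012]+[0,0,lift]
    T=Rt@G[0].T
    return o-T@G[1],T
E
python3 -c "
from kin import *
np.set_printoptions(precision=3,suppress=True)
for s in(-.05,-.04,-.03):
 for psi in (-10,-15,-20,-25,-30):
  for pt in (0,3):
   for b in ik(*grasp(s,psi,pt)): print(s,psi,pt,b,'margin',np.minimum(b-lo,hi-b).min().round(2))
g=grasp(-.04,-20,0,1)
for yu in(1,-1):
 g=grasp(-.04,-20,0,yu)
 for fl in(0,1):
  for al in(-45,-35,0,20,35,45,60,75):
   p,R=place(g,fl,al)
   for b in ik(p,R,25): print(yu,fl,al,p,R[:,2],b,'margin',np.minimum(b-lo,hi-b).min().round(2))
"
```

```text
-0.05 -10 0 [ 0.567  1.182  0.959 -1.061  2.221  2.316] margin 0.05
-0.05 -10 3 [ 0.566  1.156  0.973 -1.022  2.191  2.331] margin 0.09
-0.05 -15 0 [ 0.543  1.21   0.899 -1.028  2.283  2.316] margin 0.08
-0.05 -15 3 [ 0.542  1.184  0.914 -0.987  2.253  2.335] margin 0.12
-0.05 -20 0 [ 0.518  1.237  0.842 -0.994  2.345  2.32 ] margin 0.12
-0.05 -20 3 [ 0.517  1.211  0.857 -0.951  2.315  2.343] margin 0.16
-0.05 -25 0 [ 0.492  1.263  0.788 -0.958  2.405  2.33 ] margin 0.15
-0.05 -25 3 [ 0.491  1.237  0.804 -0.913  2.375  2.357] margin 0.2
-0.05 -30 0 [ 0.465  1.288  0.738 -0.918  2.464  2.347] margin 0.17
-0.05 -30 3 [ 0.465  1.261  0.753 -0.87   2.433  2.378] margin 0.2
-0.04 -10 0 [ 0.559  1.196  0.93  -1.078  2.223  2.296] margin 0.03
-0.04 -10 3 [ 0.559  1.17   0.944 -1.037  2.193  2.311] margin 0.07
-0.04 -15 0 [ 0.536  1.225  0.869 -1.046  2.286  2.294] margin 0.06
-0.04 -15 3 [ 0.535  1.199  0.883 -1.004  2.257  2.313] margin 0.11
-0.04 -20 0 [ 0.511  1.253  0.81  -1.015  2.349  2.296] margin 0.1
-0.04 -20 3 [ 0.511  1.227  0.825 -0.97   2.32   2.32 ] margin 0.14
-0.04 -25 0 [ 0
[... 2193 characters left out ...]
1.576 1.248 3.89  2.319 2.233] margin 0.31
-1 0 75 [ 0.609 -0.078  0.008] [ 0.322 -0.269  0.908] [-0.163  1.659  1.193  3.479  2.444  2.008] margin 0.19
-1 1 -45 [ 0.53  -0.067  0.173] [-0.29   0.689 -0.664] [-0.544  0.585  1.407  0.475  1.855 -2.219] margin 0.6
-1 1 -35 [ 0.529 -0.078  0.161] [-0.282  0.794 -0.539] [-0.6    0.678  1.375  0.558  1.932 -2.315] margin 0.5
-1 1 0 [ 0.528 -0.099  0.107] [-0.269  0.963  0.   ] [-0.687  1.064  1.216  0.822  2.241 -2.552] margin 0.27
-1 1 20 [ 0.528 -0.095  0.073] [-0.273  0.907  0.321] [-0.663  1.291  1.108  0.998  2.434 -2.621] margin 0.2
-1 1 35 [ 0.529 -0.085  0.05 ] [-0.282  0.794  0.539] [-0.609  1.447  1.027  1.176  2.582 -2.63 ] margin 0.05
```

```bash
cat >> kin.py <<'E'
def rel(cur,tgt,n=10):
    (p,R),(P,T)=cur,tgt
    return np.r_[R.T@(P-p)*1e3,Ro.from_matrix(R.T@T).as_rotvec(degrees=True)]
def check(cur,v,q,n=10):
    p,R=cur;v=np.array(v,float);m=9;vm=0
    for k in range(1,n+1):
        u=v*k/n;T=R@Ro.from_rotvec(u[3:],degrees=True).as_matrix()
        P=p+R@u[:3]/1e3
        b=ik(P,T,0,q)
        if not b: return 'unreach at %d/%d'%(k,n),q
        vm=max(vm,np.abs(b[0]-q).max());q=b[0];m=min(m,np.minimum(q-lo,hi-q).min())
    return 'margin %.2f maxstep %.2f'%(m,vm),q
E
python3 -c "
from kin import *
from h import robot,w
np.set_printoptions(precision=3,suppress=True)
print('jar',w('s0.png',[(252*.64,278*.64)],.145),'small',w('s0.png',[(273*.64,224*.64)],.112))
o=robot.get_obs();cur=(o['tool_pos'],o['eef_rot']);q=o['joint_positions']
g=grasp(-.04,-20,0,1,.05);t=g[1][:,2]
print('grasp',g[0],t)
a=(g[0]-.075*t+[0,0,.08],g[1]);pre=(g[0]-.075*t,g[1])
v=rel(cur,a);print(v,check(cur,v,q)); q2=check(cur,v,q)[1]
v=rel(a,pre);print(v,check(a,v,q2));q3=check(a,v,q2)[1]
v=rel(pre,g);print(v,check(pre,v,q3))
"
```

```text
jar [[ 0.615 -0.204  0.145]] small [[ 0.482 -0.198  0.112]]
grasp [0.561 0.209 0.106] [-0.399 -0.917 -0.   ]
[ 37.022 -17.834 127.572 -32.75  -61.72   90.792] ('unreach at 9/10', array([ 0.617,  1.129,  0.709, -1.108,  2.302,  1.777]))
[  0. -80.   0.   0.   0.   0.] ('unreach at 1/10', array([ 0.617,  1.129,  0.709, -1.108,  2.302,  1.777]))
[-0.  0. 75.  0.  0.  0.] ('unreach at 1/10', array([ 0.617,  1.129,  0.709, -1.108,  2.302,  1.777]))
```

```bash
python3 -c "
from kin import *
for psi in(-20,-25,-30,-35):
 g=grasp(-.04,psi,0,1,.05);t=g[1][:,2]
 for b in (0,.03,.06,.08):
  for h in(0,.04,.08):
   for pt in ((0,15,30) if h else (0,3)):
    R=rot(A0-np.pi/2+np.radians(psi),np.radians(pt),1)
    r=ik(g[0]-b*t+[0,0,h],R,3,np.array([.48,1.28,.75,-.98,2.4,2.3]));print(psi,b,h,pt,np.minimum(r[0]-lo,hi-r[0]).min().round(3) if r else None,end=' | ')
  print()
"
```

```text
-20 0 0 0 0.095 | -20 0 0 3 0.139 | -20 0 0.04 0 0.067 | -20 0 0.04 15 0.279 | -20 0 0.04 30 0.398 | -20 0 0.08 0 0.034 | -20 0 0.08 15 0.252 | -20 0 0.08 30 0.435 | 
-20 0.03 0 0 0.059 | -20 0.03 0 3 0.11 | -20 0.03 0.04 0 0.031 | -20 0.03 0.04 15 0.266 | -20 0.03 0.04 30 0.409 | -20 0.03 0.08 0 None | -20 0.03 0.08 15 0.238 | -20 0.03 0.08 30 0.437 | 
-20 0.06 0 0 0.006 | -20 0.06 0 3 0.064 | -20 0.06 0.04 0 None | -20 0.06 0.04 15 0.244 | -20 0.06 0.04 30 0.425 | -20 0.06 0.08 0 None | -20 0.06 0.08 15 0.214 | -20 0.06 0.08 30 0.433 | 
-20 0.08 0 0 None | -20 0.08 0 3 0.02 | -20 0.08 0.04 0 None | -20 0.08 0.04 15 0.222 | -20 0.08 0.04 30 0.439 | -20 0.08 0.08 0 None | -20 0.08 0.08 15 0.19 | -20 0.08 0.08 30 0.41 | 
-25 0 0 0 0.128 | -25 0 0 3 0.176 | -25 0 0.04 0 0.099 | -25 0 0.04 15 0.32 | -25 0 0.04 30 0.355 | -25 0 0.08 0 0.063 | -25 0 0.08 15 0.292 | -25 0 0.08 30 0.391 | 
-25 0.03 0 0 0.08 | -25 0.03 0 3 0.135 | -25 0.03 0.04 0 0.05 | -25 0.03 0.04 15 0.297 | -25 0.03 0.04 30 0.369 | -25 0.03 0.08 0 0.012 | -25 0.03 0.08 15 0.268 | -25 0.03 0.08 30 0.405 | 
-25 0.06 0 0 0.
[... 1123 characters left out ...]
.125 | -35 0 0.04 0 0.077 | -35 0 0.04 15 0.239 | -35 0 0.04 30 0.256 | -35 0 0.08 0 0.058 | -35 0 0.08 15 0.206 | -35 0 0.08 30 0.289 | 
-35 0.03 0 0 0.035 | -35 0.03 0 3 0.065 | -35 0.03 0.04 0 0.023 | -35 0.03 0.04 15 0.179 | -35 0.03 0.04 30 0.274 | -35 0.03 0.08 0 0.008 | -35 0.03 0.08 15 0.149 | -35 0.03 0.08 30 0.307 | 
-35 0.06 0 0 None | -35 0.06 0 3 None | -35 0.06 0.04 0 None | -35 0.06 0.04 15 0.111 | -35 0.06 0.04 30 0.299 | -35 0.06 0.08 0 None | -35 0.06 0.08 15 0.085 | -35 0.06 0.08 30 0.28 | 
-35 0.08 0 0 None | -35 0.08 0 3 None | -35 0.08 0.04 0 None | -35 0.08 0.04 15 0.059 | -35 0.08 0.04 30 0.275 | -35 0.08 0.08 0 None | -35 0.08 0.08 15 0.036 | -35 0.08 0.08 30 0.234 |
```

```bash
python3 -c "
from kin import *
from h import robot,w
np.set_printoptions(precision=2,suppress=True)
o=robot.get_obs();cur=(o['tool_pos'],o['eef_rot']);q=o['joint_positions']
g=grasp(-.04,-20,0,1,.05);t=g[1][:,2]
a=(g[0]-.08*t+[0,0,.04],rot(A0-np.pi/2-np.radians(20),np.radians(30),1));b=(g[0]-.035*t,g[1])
for T in(a,b,g):
  v=rel(cur,T);r,q=check(cur,v,q);print(T[0],v,np.linalg.norm(v[3:]),r,q);cur=T
"
```

```text
[0.59 0.28 0.15] [ 61.19 -15.92 159.78 -12.36 -35.46 101.78] 108.48886262333292 margin 0.42 maxstep 0.20 [ 0.54  1.07  0.73 -0.66  2.18  2.38]
[0.58 0.24 0.11] [  0.   -12.14  58.97 -30.     0.     0.  ] 29.999999999999993 margin 0.05 maxstep 0.04 [ 0.54  1.32  0.66 -1.06  2.41  2.22]
[0.56 0.21 0.11] [-0.  0. 35.  0.  0.  0.] 0.0 margin 0.06 maxstep 0.01 [ 0.51  1.26  0.8  -1.02  2.35  2.29]
```

Request:
arm_command(
  steps=[
    [8,-2,20,-1.6,-4.5,12.7],
    [15,-4,40,-3.1,-8.9,25.4],
    [15,-4,40,-3.1,-8.9,25.4],
    [15,-4,40,-3.1,-8.9,25.4],
    [31,-8,80,-6.2,-17.7,50.9],
    [31,-8,80,-6.2,-17.7,50.9],
    [31,-8,80,-6.2,-17.7,50.9],
    [31,-8,80,-6.2,-17.7,50.9],
    [46,-12,120,-9.3,-26.6,76.3],
    [46,-12,120,-9.3,-26.6,76.3],
    [46,-12,120,-9.3,-26.6,76.3],
    [46,-12,120,-9.3,-26.6,76.3],
    [61,-16,160,-12.4,-35.5,101.8],
    [61,-16,160,-12.4,-35.5,101.8],
    [61,-16,160,-12.4,-35.5,101.8],
    [61,-16,160,-12.4,-35.5,101.8],
    [61,-16,160,-12.4,-35.5,101.8],
    [61,-16,160,-12.4,-35.5,101.8],
  ],
  jaw=45,
)

```text
time_s: 6.0
tool_pos: [0.5954, 0.2798, 0.1493]
eef_rot: [[0.916, -0.204, -0.346], [-0.402, -0.461, -0.791], [0.002, 0.863, -0.504]]
ft_force: [-0.5, 1.1, -0.4]
width: 0.0448
grasp_force: 0.0
```

```bash
python3 -c "
from kin import *
from h import robot,w
np.set_printoptions(precision=2,suppress=True)
o=robot.get_obs();cur=(o['tool_pos'],o['eef_rot']);q=o['joint_positions'];print(cur,q,o['ft_force'])
g=grasp(-.04,-20,0,1,.05);t=g[1][:,2]
b=(g[0]-.035*t,g[1])
for T in(b,g):
  v=rel(cur,T);r,q=check(cur,v,q);print(T[0],v,np.linalg.norm(v[3:]),r,q);cur=T
"
```

```text
(array([0.6 , 0.28, 0.15]), array([[ 0.92, -0.2 , -0.35],
       [-0.4 , -0.46, -0.79],
       [ 0.  ,  0.86, -0.5 ]])) [ 0.54  1.07  0.73 -0.66  2.18  2.38] [-0.48  1.08 -0.44]
[0.58 0.24 0.11] [ -3.06 -15.33  59.62 -30.3    0.16  -0.16] 30.29695130576652 margin 0.05 maxstep 0.04 [ 0.54  1.32  0.66 -1.06  2.41  2.22]
[0.56 0.21 0.11] [-0.  0. 35.  0.  0.  0.] 0.0 margin 0.06 maxstep 0.01 [ 0.51  1.26  0.8  -1.02  2.35  2.29]
```

Request:
arm_command(
  steps=[
    [0,-2,10,-6,0,0],
    [-1,-5,20,-12,0,0],
    [-2,-8,30,-18,0,0],
    [-2,-10,40,-24,0,0],
    [-3,-13,50,-30.3,0,0],
    [-3,-15,60,-30.3,0,0],
    [-3,-15,60,-30.3,0,0],
    [-3,-15,60,-30.3,0,0],
    [-3,-15,60,-30.3,0,0],
    [-3,-15,60,-30.3,0,0],
  ],
)

```text
time_s: 6.83
tool_pos: [0.5753, 0.2428, 0.1093]
eef_rot: [[0.916, -0.008, -0.401], [-0.401, -0.001, -0.916], [0.007, 1.0, -0.004]]
ft_force: [0.8, 0.6, 0.1]
width: 0.045
grasp_force: 0.0
```

```bash
python3 -c "
from kin import *
from h import *
np.set_printoptions(precision=3,suppress=True)
o=robot.get_obs();cur=(o['tool_pos'],o['eef_rot']);q=o['joint_positions'];print(cur,q)
g=grasp(-.04,-20,0,1,.05);v=rel(cur,g);print(v,check(cur,v,q))
snap('side','d4.png');a=cv2.imread('pics/d4.png')[190:384,170:430]
snap('scene','s4.png');b=cv2.imread('pics/s4.png')[120:260,260:420]
cv2.imwrite('pics/c4.png',np.hstack([cv2.resize(a,(420,313)),cv2.resize(b,(358,313))]))
"
```

```text
(array([0.575, 0.243, 0.109]), array([[ 0.916, -0.008, -0.401],
       [-0.401, -0.001, -0.916],
       [ 0.007,  1.   , -0.004]])) [ 0.539  1.321  0.659 -1.057  2.413  2.223]
[ 0.58  -3.185 36.787 -0.231  0.152 -0.418] ('margin 0.06 maxstep 0.02', array([ 0.514,  1.257,  0.802, -1.015,  2.353,  2.293]))
```

View pics/c4.png

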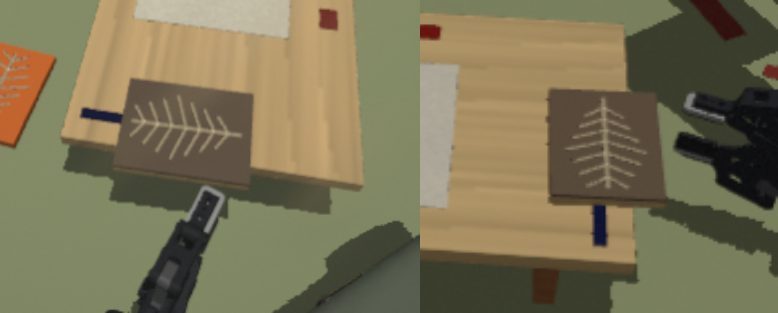

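The gripper is level, with its upper finger at (207,200) in the left panel. It faces the low-x part of the overhanging edge, so I'll advance and then grip.

Request:
arm_command(
  steps=[
    [0,-3,5,0,0,0],
    [0,-3,12,0,0,0],
    [0,-3,19,0,0,0],
    [0,-3,26,0,0,0],
    [0,-3,32,0,0,0],
    [0,-3,36,0,0,0],
    [0,-3,37,0,0,0],
    [0,-3,37,0,0,0],
    [0,-3,37,0,0,0],
  ],
)

```text
time_s: 7.68
tool_pos: [0.5594, 0.2081, 0.1032]
eef_rot: [[0.916, -0.003, -0.401], [-0.401, 0.003, -0.916], [0.004, 1.0, 0.001]]
ft_force: [-0.1, -0.1, -0.6]
width: 0.0451
grasp_force: 0.0
```

Request:
arm_command(
  steps=[
    [0,0,0,0,0,0],
    [0,0,0,0,0,0],
    [0,0,0,0,0,0],
    [0,0,0,0,0,0],
    [0,0,0,0,0,0],
    [0,0,0,0,0,0],
    [0,0,0,0,0,0],
    [0,0,0,0,0,0],
  ],
  jaw=0,
  force=60,
)

```text
time_s: 8.35
tool_pos: [0.5593, 0.2089, 0.1052]
eef_rot: [[0.916, -0.005, -0.402], [-0.402, 0.005, -0.916], [0.007, 1.0, 0.003]]
ft_force: [-0.3, 2.2, 6.4]
width: 0.0106
grasp_force: 62.3
```

```bash
cat > path.py <<'E'
from kin import *
from h import *
np.set_printoptions(precision=1,suppress=True)
o=robot.get_obs();cur=(o['tool_pos'],o['eef_rot']);q=o['joint_positions']
g=(np.array([.5593,.2089,.1055]),np.array([[.916,-.005,-.402],[-.402,.005,-.916],[.007,1,.003]]))
u,_,vt=np.linalg.svd(g[1]);g=(g[0],u@vt)
TR=lambda al:place(g,1,al)[1]
p0=g[0]
W=[(p0+[0,0,.03],g[1]),(p0+[0,0,.08],TR(-160)),(p0+[0,-.05,.15],TR(-135)),(np.array([.545,.08,.27]),TR(-90)),place(g,1,-40,.04),place(g,1,-35,.004)]
def run(W,cur,q):
    for T in W:
        v=rel(cur,T);r,q=check(cur,v,q);print(np.round(T[0],3),v,round(np.linalg.norm(v[3:]),1),r,np.round(q,2));cur=T
E
python3 -c "
from path import *
run(W,cur,q)"
```

```text
[0.6 0.2 0.1] [ 0.2 30.3  0.1 -0.   0.  -0. ] 0.0 margin 0.08 maxstep 0.00 [ 0.5  1.2  0.8 -1.   2.4  2.3]
[0.6 0.2 0.2] [ 0.3 50.   0.1 18.8 -1.  -6.8] 20.0 margin 0.10 maxstep 0.03 [ 0.5  1.   0.9 -0.8  2.2  2.2]
[0.6 0.2 0.3] [12.1 82.7 20.4 23.5 -0.1 -8.6] 25.0 margin 0.35 maxstep 0.03 [ 0.4  0.7  1.1 -0.5  2.   2.1]
[0.5 0.1 0.3] [  8.7  66.5  46.3  42.2  -0.2 -15.5] 45.0 margin 0.62 maxstep 0.06 [-0.   0.4  1.3  0.   1.8  1.6]
[ 0.5 -0.1  0.2] [ 16.7 155.1  58.8  46.9  -0.3 -17.3] 50.0 margin 0.68 maxstep 0.08 [-0.6  0.6  1.4  0.5  1.9  0.9]
[ 0.5 -0.1  0.2] [ 8.2 36.2 21.6  4.7 -0.  -1.7] 5.0 margin 0.68 maxstep 0.01 [-0.6  0.7  1.4  0.6  1.9  0.8]
```

Request:
arm_command(
  steps=[
    [0,4,0,0,0,0],
    [0,9,0,0,0,0],
    [0,14,0,0,0,0],
    [0,19,0,0,0,0],
    [0,25,0,0,0,0],
    [0,30,0,0,0,0],
    [0,38,0,3.1,0,-1.1],
    [0,46,0,6.2,0,-2.3],
    [0,55,0,9.4,0,-3.4],
    [0,63,0,12.5,0,-4.5],
    [0,72,0,15.7,0,-5.7],
    [0,80,0,18.8,0,-6.8],
    [0,80,0,18.8,0,-6.8],
  ],
)

```text
time_s: 9.43
tool_pos: [0.5606, 0.2086, 0.1884]
eef_rot: [[0.918, -0.034, -0.395], [-0.382, -0.342, -0.859], [-0.106, 0.939, -0.327]]
ft_force: [-0.3, -0.1, 0.2]
width: 0.0107
grasp_force: 61.9
```

```bash
python3 -c "
from path import *
print(o['grasp_force'],o['width'],cur);run(W[2:],cur,q)
snap('side','d5.png');a=cv2.imread('pics/d5.png');cv2.imwrite('pics/c5.png',a)"
```

```text
61.949940192571376 0.0106741671576967 (array([0.6, 0.2, 0.2]), array([[ 0.9, -0. , -0.4],
       [-0.4, -0.3, -0.9],
       [-0.1,  0.9, -0.3]]))
[0.6 0.2 0.3] [10.6 80.1 21.2 23.1 -1.2 -8.4] 24.6 margin 0.34 maxstep 0.03 [ 0.4  0.7  1.1 -0.5  2.   2.1]
[0.5 0.1 0.3] [  8.7  66.5  46.3  42.2  -0.2 -15.5] 45.0 margin 0.62 maxstep 0.06 [-0.   0.4  1.3  0.   1.8  1.6]
[ 0.5 -0.1  0.2] [ 16.7 155.1  58.8  46.9  -0.3 -17.3] 50.0 margin 0.68 maxstep 0.08 [-0.6  0.6  1.4  0.5  1.9  0.9]
[ 0.5 -0.1  0.2] [ 8.2 36.2 21.6  4.7 -0.  -1.7] 5.0 margin 0.68 maxstep 0.01 [-0.6  0.7  1.4  0.6  1.9  0.8]
```

View pics/c5.png

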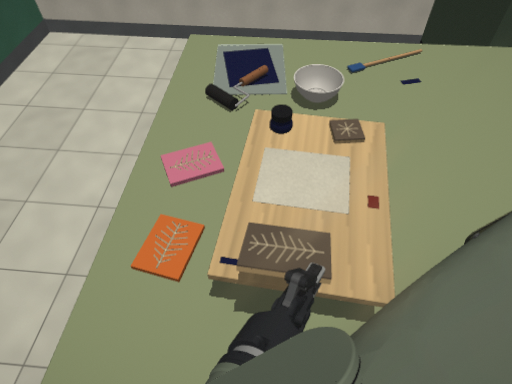

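The block is held near its corner at (300,280) and clear of the bench. I'll keep turning it.

Request:
arm_command(
  steps=[
    [2,16,4,4.6,0,-1.7],
    [4,32,8,9.2,0,-3.4],
    [6,48,13,13.8,0,-5],
    [8,64,17,18.4,-1,-6.7],
    [11,80,21,23.1,-1,-8.4],
    [11,80,21,23.1,-1,-8.4],
  ],
)

```text
time_s: 9.98
tool_pos: [0.5607, 0.1561, 0.2556]
eef_rot: [[0.917, -0.061, -0.394], [-0.321, -0.699, -0.639], [-0.237, 0.713, -0.66]]
ft_force: [1.0, 0.1, 0.6]
width: 0.0107
grasp_force: 61.9
```

Request:
arm_command(
  steps=[
    [1,7,5,4.2,0,-1.6],
    [2,13,9,8.4,0,-3.1],
    [3,20,14,12.7,0,-4.7],
    [3,27,18,16.9,0,-6.2],
    [4,33,23,21.1,0,-7.8],
    [5,40,28,25.3,0,-9.3],
    [6,47,32,29.5,0,-10.9],
    [7,53,37,33.8,0,-12.4],
    [8,60,42,38,0,-14],
    [9,66,46,42.2,0,-15.5],
    [9,66,46,42.2,0,-15.5],
  ],
)

```text
time_s: 10.9
tool_pos: [0.5444, 0.0774, 0.2631]
eef_rot: [[0.932, -0.081, -0.352], [-0.08, -0.997, 0.016], [-0.353, 0.013, -0.936]]
ft_force: [-0.1, -1.0, -1.1]
width: 0.0106
grasp_force: 61.9
```

```bash
python3 -c "
from path import *
print(o['grasp_force'],o['time_s'],cur);run(W[4:],cur,q)"
```

```text
61.88082098902669 10.9 (array([0.5, 0.1, 0.3]), array([[ 0.9, -0.1, -0.4],
       [-0.1, -1. ,  0. ],
       [-0.4,  0. , -0.9]]))
[ 0.5 -0.1  0.2] [ 15.3 152.   53.4  47.3   0.2 -17.5] 50.5 margin 0.68 maxstep 0.08 [-0.6  0.6  1.4  0.5  1.9  0.9]
[ 0.5 -0.1  0.2] [ 8.2 36.2 21.6  4.7 -0.  -1.7] 5.0 margin 0.68 maxstep 0.01 [-0.6  0.7  1.4  0.6  1.9  0.8]
```

Request:
arm_command(
  steps=[
    [1,13,4,4,0,-1.5],
    [2,25,9,8,0,-2.9],
    [4,38,13,11.8,0,-4.4],
    [5,51,18,15.8,0,-5.8],
    [6,63,22,19.7,0,-7.3],
    [8,76,27,23.6,0,-8.8],
    [9,89,31,27.6,0,-10.2],
    [10,101,36,31.5,0,-11.7],
    [11,114,40,35.5,0,-13.1],
    [13,127,45,39.4,0,-14.6],
    [14,139,49,43.4,0,-16],
    [15,152,53,47.3,0,-17.5],
    [15,152,53,47.3,0,-17.5],
    [15,152,53,47.3,0,-17.5],
  ],
)

```text
time_s: 12.07
tool_pos: [0.5284, -0.071, 0.2089]
eef_rot: [[0.953, -0.056, -0.296], [0.193, -0.643, 0.741], [-0.232, -0.764, -0.602]]
ft_force: [-0.2, 0.3, -1.2]
width: 0.0101
grasp_force: 62.1
```

```bash
python3 -c "
from path import *
print(o['grasp_force'],o['time_s'],cur);run(W[5:],cur,q)
p,R=cur;G=(g[1].T@RB,g[1].T@(CB-g[0]));Rb=R@G[0];cb=p+R@G[1]
X=np.array([[x,y,z] for z in(0,.012) for x,y in((-.065,-.05),(.065,-.05),(.065,.05),(-.065,.05))])@Rb.T+cb
print(np.round(X,3))
snap('side','d6.png');snap('scene','s6.png')
ims=[]
for f in('d6.png','s6.png'):
  a=cv2.imread('pics/'+f);c=p_=globals()['p'] if 0 else None
  from h import p as pj
  a=cv2.resize(a,None,fx=3,fy=3,interpolation=cv2.INTER_CUBIC)
  U=(pj(f,X)*3+1).astype(int)
  cv2.polylines(a,[U[:4].reshape(-1,1,2)],True,(0,255,0),1);cv2.polylines(a,[U[4:].reshape(-1,1,2)],True,(0,0,255),1)
  c=U.mean(0).astype(int);x0=max(c[0]-200,0);y0=max(c[1]-250,0);ims.append(a[y0:y0+500,x0:x0+400])
cv2.imwrite('pics/c6.png',np.hstack(ims))
"
```

```text
62.05515934852883 12.0667 (array([ 0.5, -0.1,  0.2]), array([[ 1. , -0.1, -0.3],
       [ 0.2, -0.6,  0.7],
       [-0.2, -0.8, -0.6]]))
[ 0.5 -0.1  0.2] [ 6.7 37.8 18.6  4.6  0.4 -1.8] 4.9 margin 0.68 maxstep 0.01 [-0.6  0.7  1.4  0.6  1.9  0.8]
[[ 0.5  0.   0.1]
 [ 0.6  0.   0.1]
 [ 0.6 -0.1  0.2]
 [ 0.5 -0.1  0.2]
 [ 0.5  0.   0.1]
 [ 0.6 -0.   0.1]
 [ 0.6 -0.1  0.2]
 [ 0.5 -0.1  0.2]]
```

View pics/c6.png

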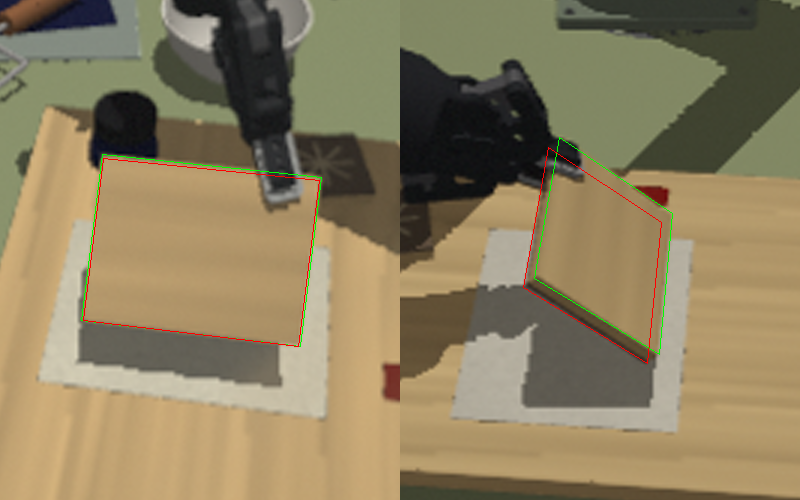

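The projected model outline matches the block in both views, with the plywood back up and centred over the paper. I'll lower it.

Request:
arm_command(
  steps=[
    [1,5,3,0.8,0,-0.3],
    [2,12,6,1.5,0,-0.6],
    [3,19,9,2.3,0,-0.9],
    [5,26,13,3,0,-1.2],
    [6,32,16,3.8,0,-1.5],
    [7,38,19,4.6,0,-1.8],
    [7,38,19,4.6,0,-1.8],
  ],
)

```text
time_s: 12.75
tool_pos: [0.5275, -0.0805, 0.1674]
eef_rot: [[0.956, -0.047, -0.289], [0.211, -0.573, 0.792], [-0.203, -0.818, -0.538]]
ft_force: [-1.0, -0.5, -2.4]
width: 0.0103
grasp_force: 62.1
```

```bash
python3 -c "
from path import *
np.set_printoptions(precision=2,suppress=True)
print(o['ft_force'],o['time_s'],cur)
W=[place(g,1,-30,.003),place(g,1,-27,.001)]
for T in W: print(rel(cur,T))
print('down',cur[1].T@[0,0,-1],'-y',cur[1].T@[0,-1,0])
"
```

```text
[-1.02 -0.46 -2.36] 12.75 (array([ 0.53, -0.08,  0.17]), array([[ 0.96, -0.05, -0.29],
       [ 0.21, -0.57,  0.79],
       [-0.2 , -0.82, -0.54]]))
[-0.08  9.54  0.78  4.59  0.21 -1.55]
[ 0.43 16.41  2.1   7.4   0.2  -2.59]
down [0.2  0.82 0.54] -y [-0.21  0.57 -0.79]
```

Request:
arm_command(
  steps=[
    [0,3,0,1.5,0,-0.5],
    [0,6,0,3,0,-1],
    [0,9,1,4.6,0,-1.6],
    [0,12,1,5.5,0,-1.9],
    [0,14,2,6.5,0,-2.3],
    [0,16,2,7.4,0,-2.6],
    [0,16,2,7.4,0,-2.6],
    [0,16,2,7.4,0,-2.6],
  ],
)

```text
time_s: 13.42
tool_pos: [0.5272, -0.0881, 0.1554]
eef_rot: [[0.958, -0.037, -0.283], [0.235, -0.458, 0.857], [-0.161, -0.888, -0.431]]
ft_force: [-0.9, 0.4, -0.3]
width: 0.0107
grasp_force: 62.1
```

Request:
arm_command(
  steps=[
    [0,1,0.5,0,0,0],
    [0,2,1,0,0,0],
    [0,3,1.5,0,0,0],
    [0,4,2,0,0,0],
    [0,4,2,0,0,0],
  ],
)

```text
time_s: 13.83
tool_pos: [0.5269, -0.0885, 0.1528]
eef_rot: [[0.959, -0.035, -0.282], [0.236, -0.458, 0.857], [-0.159, -0.888, -0.431]]
ft_force: [0.3, -4.0, 5.7]
width: 0.0105
grasp_force: 62.5
```

Request:
arm_command(
  steps=[
    [0,0,0,0,0,0],
    [0,0,0,0,0,0],
    [0,0,0,0,0,0],
  ],
  jaw=16,
)

```text
time_s: 14.08
tool_pos: [0.5264, -0.0879, 0.1507]
eef_rot: [[0.958, -0.037, -0.283], [0.235, -0.459, 0.857], [-0.162, -0.888, -0.431]]
ft_force: [-0.3, 0.0, -0.8]
width: 0.0159
grasp_force: 0.3
```

Request:
arm_command(
  steps=[
    [0,0,0,0,0,0],
    [0,0,0,0,0,0],
    [0,0,0,0,0,0],
  ],
  jaw=28,
)

```text
time_s: 14.33
tool_pos: [0.5264, -0.0879, 0.1509]
eef_rot: [[0.958, -0.037, -0.283], [0.235, -0.459, 0.857], [-0.162, -0.888, -0.431]]
ft_force: [-0.4, 0.4, 0.5]
width: 0.0279
grasp_force: 0.3
```

Request:
arm_command(
  steps=[
    [0,0,0,0,0,0],
    [0,0,0,0,0,0],
    [0,0,0,0,0,0],
  ],
  jaw=40,
)

```text
time_s: 14.58
tool_pos: [0.5266, -0.0881, 0.1512]
eef_rot: [[0.959, -0.037, -0.283], [0.235, -0.459, 0.857], [-0.161, -0.888, -0.431]]
ft_force: [-0.0, 0.4, -1.2]
width: 0.0401
grasp_force: 0.3
```

```bash
python3 -c "
from path import *
np.set_printoptions(precision=3,suppress=True)
print(o['ft_force'],o['time_s'],cur)
snap('side','d7.png');snap('scene','s7.png')
# detect plywood back on white sheet in side view: top-left crop stats of sheet pixels
"
```

```text
[-0.026  0.434 -1.221] 14.5833 (array([ 0.527, -0.088,  0.151]), array([[ 0.959, -0.037, -0.283],
       [ 0.235, -0.459,  0.857],
       [-0.161, -0.888, -0.431]]))
```

Request:
arm_command(
  steps=[
    [1,2,1,0,0,0],
    [1,4,2,0,0,0],
    [1,6,3,0,0,0],
    [1,7,3,0,0,0],
    [1,7,3,0,0,0],
  ],
)

```text
time_s: 15.1
tool_pos: [0.5262, -0.0885, 0.1432]
eef_rot: [[0.958, -0.037, -0.283], [0.235, -0.458, 0.857], [-0.162, -0.888, -0.431]]
ft_force: [-1.1, 1.2, -0.9]
width: 0.04
grasp_force: 0.3
```

Request:
arm_command(
  steps=[
    [-1,0,-10,0,0,0],
    [-3,0,-20,0,0,0],
    [-5,0,-32,0,0,0],
    [-5,0,-36,0,0,0],
    [-5,0,-36,0,0,0],
    [-5,0,-36,0,0,0],
  ],
)

```text
time_s: 15.6
tool_pos: [0.5321, -0.1213, 0.1603]
eef_rot: [[0.959, -0.036, -0.282], [0.234, -0.459, 0.857], [-0.16, -0.887, -0.432]]
ft_force: [-1.1, 0.8, -0.0]
width: 0.0399
grasp_force: 0.0
```

```bash
python3 -c "
from path import *
np.set_printoptions(precision=3,suppress=True)
print(cur[0])
snap('side','d8.png');im=cv2.imread('pics/d8.png').astype(int)
from h import p as pj
# difference to gap-free sheet: classify wood (r-b big) vs paper along sheet grid
x,y=np.meshgrid(np.arange(-.088,.089,.008),np.arange(.072,-.076,-.008))
P=np.c_[x.ravel(),y.ravel(),0*x.ravel()]@rz(SA).T+SC
for z in (0,):
  U=pj('d8.png',P).round().astype(int);c=im[U[:,1],U[:,0]];s=c.sum(1)
  t=np.where(s<130,'#',np.where(c[:,2]-c[:,0]>.25*c[:,2],'w',np.where(c[:,2]-c[:,0]>.1*c[:,2],'+','.'))).reshape(x.shape)
  print('\n'.join(''.join(r) for r in t))
"
```

```text
[ 0.532 -0.121  0.16 ]
+++++++++++++++++++++++
+++++++++++++++++++++++
+++++++++++++++++++++++
+++++++++w+++w+w+www+++
++++wwwwwwwwwwwwwwww+++
+++wwwwwwwwwwwwwwwww+++
++++wwwwwwwwwwwwwwww+++
++++wwwwwwwwwwwwwwww+++
++++wwwwwwwwwwwwwwww+++
++++wwwwwwwwwwwwwwww+++
w+++wwwwwwwwwwwwwwwww++
w+++wwwwwwwwwwwwwwww+++
++++wwwwwwwwwwwwwwwww++
++++wwwwwwwwwwwwwwww+++
++++wwwwwwwwwwwwwwwww++
++++wwwwwwwwwwwwwwwww++
++++wwwwwwwwwwwwwwwww++
++++www+ww+w+++++++++++
+++++++++++++++++++++++
```

Request:
arm_command(
  steps=[
    [-3,0,-8,0,0,0],
    [-4,-4,-16,0,0,0],
    [-8,-25,-30,0,0,0],
    [-15,-55,-45,0,0,0],
    [-20,-90,-60,0,0,0],
    [-25,-120,-80,0,0,0],
    [-25,-120,-80,0,0,0],
    [-25,-120,-80,0,0,0],
  ],
)

```text
time_s: 16.32
tool_pos: [0.5357, -0.141, 0.3082]
eef_rot: [[0.959, -0.031, -0.28], [0.234, -0.463, 0.855], [-0.156, -0.886, -0.437]]
ft_force: [-0.2, -0.2, -1.9]
width: 0.0398
grasp_force: 0.0
```

```bash
python3 -c "
from path import *
from h import p as pj
np.set_printoptions(precision=3,suppress=True)
print(cur[0],o['ft_force'])
snap('side','d9.png');snap('scene','s9.png')
x,y=np.meshgrid(np.arange(-.088,.089,.004),np.arange(.074,-.076,-.004))
P=np.c_[x.ravel(),y.ravel(),0*x.ravel()+.0]@rz(SA).T+SC
for f in('d9.png','s9.png'):
  im=cv2.imread('pics/'+f).astype(float);U=pj(f,P+[0,0,.012]).round().astype(int);c=im[U[:,1],U[:,0]]
  m=((c[:,2]-c[:,0])>.25*c[:,2]).reshape(x.shape).astype(np.uint8)
  n,l,s,ct=cv2.connectedComponentsWithStats(m);i=1+s[1:,4].argmax()
  r=cv2.minAreaRect(np.argwhere(l==i)[:,::-1].astype(np.float32));print(f,'centre mm',(r[0][0]*4-88,74-r[0][1]*4),'size',(np.array(r[1])+1)*4,'ang',r[2])
# bystanders: compare around jar & small block between first and last
for X in([.615,-.204,.12],[.482,-.198,.11]):
  u=pj('s9.png',np.array(X))[0].astype(int);sl=np.s_[u[1]-22:u[1]+22,u[0]-22:u[0]+22]
  A=cv2.imread('pics/s0.png',0)[sl].astype(np.float32);B=cv2.imread('pics/s9.png',0)[sl].astype(np.float32);print(cv2.phaseCorrelate(A,B))
"
```

```text
[ 0.536 -0.141  0.308] [-0.152 -0.23  -1.904]
d9.png centre mm (4.0, 2.0) size [116. 132.] ang 90.0
s9.png centre mm (8.0, 0.0) size [104. 140.] ang 90.0
((0.5383207726918968, 0.5632396731201865), 0.6748925908406576)
((0.9082955571243794, 0.6709980254819747), 0.5325483737757176)
```

```bash
python3 -c "
from h import robot
print(robot.close_job())"
```

```text
the job is handed in; nothing more can be done
None
```

I handed the job in: the large block lies released, carved face down and roughly square on the paper, within about 8 mm of its centre by my last camera check. The small block and ink jar had not moved, and the robot clock read about 16 s of the 54 s; no verdict came back.

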